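# Tuck the hairbrush into the dryer and run its cover to the marker

### The arm

A 6-joint arm with a two-finger parallel gripper is mounted at the origin on the work surface. World frame = base frame: x ahead of the robot, y to its left, z up, the work surface at z = 0. Lengths are in m, angles in degrees, forces in N, time in s.
With the tool pointing down it reaches from about 0.3 to 0.75 m from the base axis. Payload 8.5 kg.
Tool frame: the origin (TCP) lies midway between the tips of the shut fingers; the grasp point (between the pads) lies 19 mm behind it (robot.grip_depth is the distance from the TCP to the grasp point, in m); z points along the fingers, y is the line along which they close (so a half turn about z gives the same grasp; the last joint's range is limited). The gripper opens to 85 mm and grips with 20 to 120 N. Pads are 22 mm wide; open, the fingers measure 114 mm over their backs; the gripper's body (76 mm by 85 mm) begins 54 mm behind the grasp point. The pads swing forward as they close: fully open they stand 13 mm farther back than shut.
Start: joints at [-80.69, 21.807, 74.336, -0, 83.858, -12.336], TCP at [0.203, -0.511, 0.231] pointing down, gripper open.
Joint ranges: [-178.18, 178.18], [-50.72, 133.34], [12.68, 142.11], [-81.47, 261.47], [9.98, 163.14], [-165.26, 165.26]. Speed limits (degrees/s): [136.94, 136.94, 180, 180, 180, 180].

### API

Orientations are given as [roll, pitch, yaw] about the fixed x, y, z axes, in that order (R = Rz(yaw) Ry(pitch) Rx(roll)).
In Python, from rig import status, cams, workorder, finder, robot gives the robot as it stands. The module is installed in compiled form; this text tells all that it offers.
- The arm moves only by the tool play_rows, never from a script. Its argument "steps" is text: rows parted by semicolons, each of 7 numbers parted by spaces: the shift along the tool's x, y, z in mm, then the turn, a rotation vector about the tool's x, y, z in rad, then the finger opening in mm, from 0 to 85.4. In form: x y z wx wy wz jaw; .... A call has 1 to 12 rows; each row shifts and turns the commanded pose from where the row before left it, along the tool's axes as they then stand; what a row does not reach is not made up. A row lasts 1/12 s, in which the tool goes at most 41.7 mm and 7.16 degrees, less where a joint would pass 70% of its speed; a pose out of reach is approached as far as the arm can. A call is refused whole if a number of a shift passes 41.7 or a number of a turn 0.125, either way. A call with a gripper value outside its range is refused whole. The fingers move at their own pace and stop on an object; the grip force is fixed at half the most. Time passes only in rows, so rows that do not move let the fingers close. It gives the time, the measured TCP pose, the force, the opening and the grip force at its end, in the units of the state.
- status.state(): the state, without advancing time (a new reading comes with each control period).
- cams.get_image(name): name is "scene" or "top" or "wrist"; returns the picture (420x560x3 uint8, red, green, blue); there is no depth.
- cams.camera_params(name): a dict with "camera_matrix" (3x3 intrinsics, pixels), "world_to_cam" (4x4, takes a point from world to camera coordinates). Camera axes: x right, y down, z forward; pixel columns grow to the right and rows downward; lengths in m; the calibration is good to about 2 mm. A picture is of the moment at which its call begins: read the wrist's pose just before it. camera_params takes no time and is no camera call; for the wrist camera it gives the pose at the moment of the call.
- workorder.close_job(): hands the job in; it is judged then, once.
Trained networks look in the newest picture that a camera, given by its name, has taken for a name from the list of things; names that differ only in an ending like _2 or _b are one class to them, and where a whole thing is asked for, a point or a joint stands for the part that bears it (a point fixed in the world has none). Each returns a list of dicts, best first, with "confidence" (0 to 1); they miss things now and then, are a little off and sometimes report something else, mostly with a low value. They report only what shows in the picture. A call takes as long as a camera call. They do not tell look-alikes from the thing itself.
- finder.regions_of(camera, thing): "pixels" (420x560 bool, what is visible of it) and "box" ([left, top, right, bottom] in pixels, round what is visible of it).
- finder.spot_point(camera, thing): "centre" ([column, row] in pixels: a listed point, or the origin of a listed thing).
The state is a dict: "clock": time; "joints": joint angles; "qd": joint speeds; "joint_torque": joint torques, N m; "tool_pos": TCP position; "eef_rot": TCP orientation; "force": force on the tool from outside, world axes, zero at the start; "torque": the same for the moment, N m; "width": finger opening in m; "grasp_force": force on a finger pad.
Only numpy, scipy, OpenCV 4.12 (cv2) and the standard library are available. Lean on these libraries where they do the work, as an engineer would, in place of code of your own. Each camera call takes 0.05 s, during which the arm holds its last target. There are 200 camera calls.

### The job

The bamboo hairbrush is propped over the end of the brush dryer: get it right down inside the tray. Then close the cover with the switch, without pushing the cover itself: pull the sprung toggle toward the robot's side of its block and hold it so that the cover runs out over the brush, and let the toggle spring back when the cover's front edge is in line with the upright marker at the end of the tray, leaving a drying gap. Do not shift the other things on the shelf.

Things in the scene. Friction and masses are not known exactly. Their poses are not given: they have to be found in the camera images.
- dryer: brush dryer, white plastic, fixed. Origin: on the shelf under the centre of its open tray; at yaw 0 x points away from the robot, y along its length to the left. Tray outside 122 (x) by 262 (y), rim 45 high, walls 6, inner floor 5 high; inside 110 by 250. Behind the tray (x +61 to +186) a flat motor housing, 45 high, carries the parked cover
- cover: aluminium sliding cover, plate 118 (x) by 256 (y) by 6, dark rubber front lip, underside 2.5 above the rim; slides along the dryer's x, toward -x to close. While the toggle is held off centre it runs the way the toggle leans, 40 (open end) to 25 mm/s at the toggle's stop, slower at less lean, none below 0.05 to 0.25 rad. Weak drive (0.3 N): the brush stops it. Origin: its underside's centre
- cover_edge (a point): middle of the cover's front (-x) edge, 51 above the shelf. Fully open it is at dryer x = +57; the closed stop is at x = -55. With the toggle let go it coasts a few mm at most, then stays put
- marker: upright white square post, 12 by 12, 75 tall with a thin pip on top, fixed beside the right-hand (-y) end of the tray at dryer y = -140, turned with the dryer. Origin at the foot; its centre line marks where the cover's front edge has to stop (same dryer x), 25 to 55 short of the tray's front inner wall
- switch: switch block, white plastic, 120 (x) by 80 (y) by 34 tall, fixed, left or right of the dryer. Origin: centre of the underside; at yaw 0 -x is the side toward the robot. The toggle stands in the middle of it, pivoting about y at 30 above the shelf
- toggle (a joint): lean of the spring-centred toggle, rad: 0 upright, positive toward the block's -x (closes the cover), negative toward +x (opens it), stops at +-0.45. Steel stem 12 thick with a white paddle, 12 thick (x), 44 wide (y), 70 to 110 above the shelf. Pushing at the paddle takes 8 to 10 N at the stop; it recentres to within 0.08 rad
- toggle_tip (a point): middle of the paddle's top edge, 110 above the shelf when upright, 80 from the pivot
- brush: bamboo hairbrush, bristles up, 200 long, 90 g, loose. Origin: middle of its underside; y along it to the handle's end. Head 58 wide, 85 long, 14 thick (bristles to 28); handle 20 wide, 14 thick, 115 long. At first its head tip is on the tray's floor and its handle on the rim of the left (+y) end wall, sloping up 0.3 rad, standing out 54 past the wall, end 70 above the shelf
- brush_head (a point): tip of the brush's head, at mid thickness
- brush_end (a point): end of the brush's handle, at mid thickness
- tin: aluminium tin with a hinged flap shut tight, 112 x 77 x 32, lying loose. Bystander; origin under its centre
- deodorant: capped deodorant stick, 60 x 32 x 115 tall, standing loose. Bystander; origin under its centre
- ring_dish: shallow white ceramic ring dish, 90 across, 24 high, loose. Bystander; origin under its centre
Not all that is in view belongs to the job. Of the things like the brush, leave any that is turquoise; of the rest the larger one is meant.

How it is judged (in metres and radians):
On the way, in this order (a step that is already met when the one before it is completed fails the run):
1. the brush is down inside the dryer's tray (x of brush_head in the frame of dryer between -0.056 and 0.056 m and y of brush_head in the frame of dryer between -0.126 and 0.126 m and z of each of brush_head, brush_end in the frame of dryer below 0.03 m and x of brush_end in the frame of dryer between -0.056 and 0.056 m and y of brush_end in the frame of dryer between -0.126 and 0.126 m), for 0.3 s.
2. the toggle is held over toward the robot's side (value of joint toggle above 0.25 rad), for 0.4 s.
At the end, for the whole second after the job is handed in: The brush lies at rest inside the tray, both its ends within the walls and below 30 mm above the shelf; the cover stands still with its front edge within 8 mm of the marker's centre line along the slide; the toggle is back at its centre (within 0.1 rad) (all of step 1 and x of cover_edge in the frame of marker between -0.008 and 0.008 m and linear speed of cover below 0.004 m/s and linear speed of brush below 0.02 m/s and value of joint toggle between -0.1 and 0.1 rad); the robot touches nothing.
It fails at once if the cover is pushed by the robot (over 1.5 N) (contact force between any of the arm, the fingers and cover above 1.5 N).
It fails at once if a bystander is shifted by more than 25 mm (distance of any of tin, deodorant, ring_dish from where it was at the start of the episode above 0.025 m).
It also fails if it takes over 51 s, if anything falls off the work surface, if the arm or the gripper's body presses on something with over 40 N, if the wrist force passes 120 N, or if a joint passes its speed limit or range.

## Working session

There is one attempt and no reset: what is moved stays moved. The work goes in short steps, Python scripts to look and compute and a tool call to move; the robot and the scene stay as the last step left them, time stands still between calls to the robot, and variables do not carry over. Pictures are saved under pics/ and viewed, at most 10 in all, crops included, and the job is handed in when it is done.

Besides the shell and the picture viewer there is one more tool, called after "Call:" by a JSON object that holds its "fn" and its "kwargs". play_rows: Moves the arm, as the interface text tells. Its arguments: {"type":"object","properties":{"steps":{"type":"string"}},"required":["steps"]}

```bash
mkdir -p pics; cat > h.py <<'E'
import numpy as np,cv2
from rig import status,cams,finder,robot
def ray(cam,uv):
    p=cams.camera_params(cam);K=np.array(p["camera_matrix"]);T=np.array(p["world_to_cam"])
    d=T[:3,:3].T@np.linalg.solve(K,[uv[0],uv[1],1]);o=-T[:3,:3].T@T[:3,3];return o,d
def at(cam,uv,z):
    o,d=ray(cam,uv);return o+d*(z-o[2])/d[2]
def proj(cam,P):
    p=cams.camera_params(cam);K=np.array(p["camera_matrix"]);T=np.array(p["world_to_cam"])
    q=K@(T[:3,:3]@np.array(P)+T[:3,3]);return q[:2]/q[2]
E
python3 - <<'E'
from h import *
np.set_printoptions(precision=4,suppress=True)
for c in("scene","top"):
    im=cams.get_image(c);cv2.imwrite(f"pics/{c}0.png",im[...,::-1])
    Z=dict(dryer=0,cover_edge=.051,marker=0,switch=0,toggle_tip=.11,brush_head=.012,brush_end=.065,tin=0,deodorant=0,ring_dish=0)
    for t,z in Z.items():
        for r in finder.spot_point(c,t)[:3]:print(c,t,round(r["confidence"],2),np.round(r["centre"]),at(c,r["centre"],z))
print(status.state())
E
```

```text
scene dryer 0.58 [310. 239.] [0.5822 0.0055 0.    ]
scene cover_edge 0.66 [330. 232.] [0.6384 0.0039 0.051 ]
scene marker 0.57 [286. 278.] [ 0.581  -0.1365  0.    ]
scene switch 0.89 [320. 162.] [0.4774 0.3227 0.    ]
scene toggle_tip 0.58 [316. 130.] [0.4586 0.33   0.11  ]
scene brush_head 0.88 [185. 281.] [ 0.3721 -0.2586  0.012 ]
scene brush_head 0.83 [308. 240.] [ 0.5824 -0.0097  0.012 ]
scene brush_head 0.69 [272. 163.] [0.3484 0.242  0.012 ]
scene brush_end 0.95 [326. 179.] [0.5544 0.1793 0.065 ]
scene brush_end 0.83 [228. 162.] [0.2607 0.1316 0.065 ]
scene brush_end 0.59 [140. 239.] [ 0.2259 -0.2282  0.065 ]
scene tin 0.6 [206. 326.] [ 0.4794 -0.3335  0.    ]
scene deodorant 0.57 [236. 231.] [ 0.391  -0.0547 -0.    ]
scene ring_dish 0.74 [261. 200.] [0.3931 0.0859 0.    ]
top dryer 0.97 [280. 180.] [ 0.5788 -0.0019  0.    ]
top cover_edge 0.79 [278. 145.] [0.65   0.0001 0.051 ]
top marker 0.72 [277. 125.] [0.7096 0.0026 0.    ]
top marker 0.48 [339. 172.] [ 0.5923 -0.1405  0.    ]
top switch 0.71 [142. 233.] [0.461  0.3219 0.    ]
top toggle_tip 0.69 [124. 234.] [0.4578 0.3241
[... 341 characters left out ...]
5 ]
top tin 0.75 [424. 212.] [ 0.4934 -0.3363  0.    ]
top tin 0.61 [240. 183.] [0.5722 0.0926 0.    ]
top deodorant 0.58 [307. 255.] [ 0.4005 -0.0604  0.    ]
top ring_dish 0.85 [238. 263.] [0.3869 0.1008 0.    ]
{'clock': 1.1, 'joints': array([-80.6913,  21.8077,  74.3341,  -0.0019,  83.8579, -12.3372]), 'qd': array([-0.0113, -0.1095,  0.0066,  0.022 ,  0.0431,  0.0114]), 'joint_torque': array([ -0.0013, -44.834 , -23.146 ,  -0.0003,   0.0005,  -0.    ]), 'tool_pos': array([ 0.2029, -0.5112,  0.2313]), 'eef_rot': array([-179.9999,    0.0019,   21.646 ]), 'force': array([-0.3516, -0.3851, -0.4128]), 'torque': array([0.0279, 0.0128, 0.0259]), 'grasp_force': 0.0, 'width': 0.08516911861643496}
```

View pics/scene0.png

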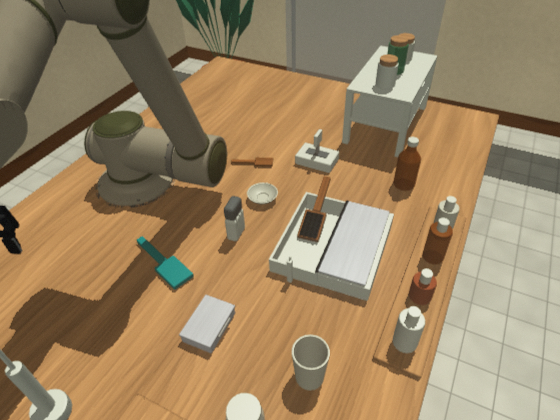

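View pics/top0.png

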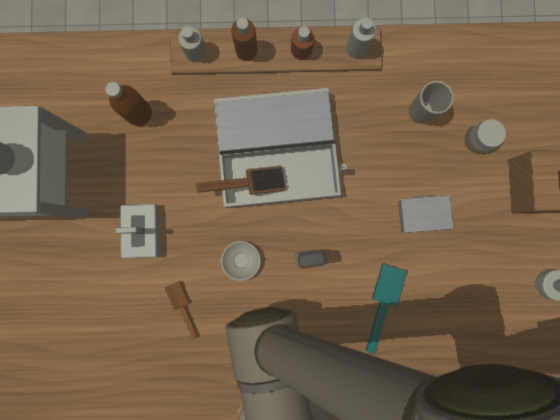

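The brush on the tray (head tip at top px (281,179), end at (195,190)) is the larger bamboo one, with its handle out on the +y side. The switch is on the left at (138,232), and the other two look-alikes lie nearer the robot. Next I'll measure the yaws and plan a hover.

```bash
cat >> h.py <<'E'
from scipy.spatial.transform import Rotation as Ro
np.set_printoptions(precision=4,suppress=True)
def pose():
    s=status.state();return np.array(s["tool_pos"]),Ro.from_euler("xyz",s["eef_rot"],degrees=True)
def plan(p,R,P,Rt,jaw,n=None):
    P=np.array(P,float)
    if n is None:
        n=int(np.ceil(max(np.linalg.norm(P-p)/.038,(R.inv()*Rt).magnitude()/.12,1)))
    rows=[]
    for i in range(n):
        k=n-i
        d=np.round(R.inv().apply((P-p)/k)*1000); w=np.round((R.inv()*Rt).as_rotvec()/k,2)
        if k==1: d=np.round(R.inv().apply(P-p)*1000,1); w=np.round((R.inv()*Rt).as_rotvec(),3)
        p=p+R.apply(d/1000);R=R*Ro.from_rotvec(w);rows.append(" ".join(f"{v:g}" for v in [*d,*w,jaw]))
    for j in range(0,n,12):print("; ".join(rows[j:j+12]))
    return p,R
def tool(yaw,tilt=0):  # brush-frame yaw deg, tilt about brush x
    return Ro.from_euler("z",yaw,degrees=True)*Ro.from_rotvec([tilt,0,0])*Ro.from_euler("z",90,degrees=True)*Ro.from_euler("x",180,degrees=True)
E
python3 - <<'E'
from h import *
cams.get_image("top")
for t,z in(("dryer",.045),("cover",.0535),("switch",.034),("brush",.03)):
    for r in finder.regions_of("top",t)[:3]:
        c=max(cv2.findContours(r["pixels"].astype(np.uint8),0,1)[0],key=cv2.contourArea)
        q=np.array([at("top",u[0],z)[:2] for u in c],np.float32)
        b=cv2.boxPoints(cv2.minAreaRect(q));print(t,round(r["confidence"],2),r["box"],b.tolist())
for n,uv in(("FL",(223,206)),("FR",(340,200))):print(n,at("top",uv,.045))
p,R=pose();P,RR=plan(p,R,[.566,.095,.22],tool(8),85)
print(P,RR.as_euler("xyz",degrees=True))
E
```

```text
dryer 0.74 [212.1, 91.5, 339.7, 208.6] [[0.5097407698631287, 0.12629598379135132], [0.5317979454994202, -0.13838130235671997], [0.7838004231452942, -0.11738041043281555], [0.7617432475090027, 0.14729687571525574]]
dryer 0.61 [338.9, 163.6, 345.4, 173.7] [[0.577924370765686, -0.13721060752868652], [0.5967427492141724, -0.15705853700637817], [0.610559344291687, -0.14395862817764282], [0.5917409658432007, -0.12411069869995117]]
dryer 0.5 [397.6, 194.2, 451.6, 231.9] [[0.4471326470375061, -0.26703548431396484], [0.4533137083053589, -0.3835873007774353], [0.5327059030532837, -0.3793768882751465], [0.5265248417854309, -0.262825071811676]]
cover 0.66 [217.0, 94.8, 329.4, 154.2] [[0.6312078833580017, 0.13145194947719574], [0.6505675911903381, -0.12323199212551117], [0.7692268490791321, -0.11421214044094086], [0.7498671412467957, 0.14047180116176605]]
switch 0.75 [115.5, 202.2, 160.6, 260.5] [[0.4039992392063141, 0.2720414400100708], [0.527110755443573, 0.26897096633911133], [0.5295631885528564, 0.36730122566223145], [0.40645164251327515, 0.3703716993331909]]
brush 0.9 [365.5, 264.6, 407.8, 3
[... 466 characters left out ...]
3110084534], [0.5503634214401245, -0.012137139216065407], [0.6091768741607666, -0.006217509508132935], [0.5892106294631958, 0.19215306639671326]]
FL [0.5159 0.1271 0.045 ]
FR [ 0.5228 -0.1341  0.045 ]
30 -23 1 -0 0 -0.07 85; 31 -20 1 -0 0 -0.07 85; 32 -18 1 -0 0 -0.07 85; 34 -16 1 -0 0 -0.07 85; 35 -14 0 -0 0 -0.07 85; 35 -11 1 -0 0 -0.07 85; 36 -9 0 -0 0 -0.07 85; 37 -6 1 -0 0 -0.07 85; 37 -3 0 -0 0 -0.07 85; 37 -1 1 -0 0 -0.07 85; 37 2 0 -0 0 -0.07 85; 37 4 1 -0 0 -0.07 85
37 7 0 -0 0 -0.07 85; 36 9 1 -0 0 -0.07 85; 35 12 0 -0 0 -0.07 85; 34 14 1 -0 -0 -0.07 85; 33 17 0 -0 -0 -0.07 85; 32 19 1 -0 -0 -0.07 85; 30.7 21.4 0.3 -0 -0 -0.073 85
[0.566 0.095 0.22 ] [-179.9979   -0.0003   98.0209]
```

Call:
{"fn": "play_rows", "kwargs": {"steps": "30 -23 1 0 0 -0.07 85; 31 -20 1 0 0 -0.07 85; 32 -18 1 0 0 -0.07 85; 34 -16 1 0 0 -0.07 85; 35 -14 0 0 0 -0.07 85; 35 -11 1 0 0 -0.07 85; 36 -9 0 0 0 -0.07 85; 37 -6 1 0 0 -0.07 85; 37 -3 0 0 0 -0.07 85; 37 -1 1 0 0 -0.07 85; 37 2 0 0 0 -0.07 85; 37 4 1 0 0 -0.07 85"}}

```text
clock: 2.35
tool_pos: [0.4331, -0.1267, 0.2236]
eef_rot: [179.9, 0.0, 70.0]
force: [1.1, -1.1, -0.2]
width: 0.0849
grasp_force: 0.0
```

Call:
{"fn": "play_rows", "kwargs": {"steps": "37 7 0 0 0 -0.07 85; 36 9 1 0 0 -0.07 85; 35 12 0 0 0 -0.07 85; 34 14 1 0 0 -0.07 85; 33 17 0 0 0 -0.07 85; 32 19 1 0 0 -0.07 85; 31 21 0 0 0 -0.07 85; 0 0 0 0 0 0 85; 0 0 0 0 0 0 85"}}

```text
clock: 3.1
tool_pos: [0.5658, 0.0967, 0.2197]
eef_rot: [-180.0, -0.0, 98.0]
force: [0.5, -1.3, 0.1]
width: 0.0847
grasp_force: 0.0
```

```bash
python3 - <<'E'
from h import *
p,R=pose();print(p,R.as_euler("xyz",degrees=True))
im=cams.get_image("wrist");cv2.imwrite("pics/w1.png",im[...,::-1])
for t,z in dict(brush_head=.012,brush_end=.069,cover_edge=.051).items():
    for r in finder.spot_point("wrist",t)[:2]:print(t,round(r["confidence"],2),np.round(r["centre"]),at("wrist",r["centre"],z))
E
```

```text
[0.5658 0.0967 0.2197] [-179.9608   -0.0003   97.9994]
brush_head 0.61 [106. 407.] [ 0.3714 -0.2534  0.012 ]
brush_head 0.56 [269. 273.] [ 0.5725 -0.0128  0.012 ]
brush_end 0.83 [277. 102.] [0.5551 0.1814 0.069 ]
cover_edge 0.83 [328. 286.] [0.6378 0.0001 0.051 ]
cover_edge 0.41 [274. 201.] [0.5655 0.0879 0.051 ]
```

View pics/w1.png

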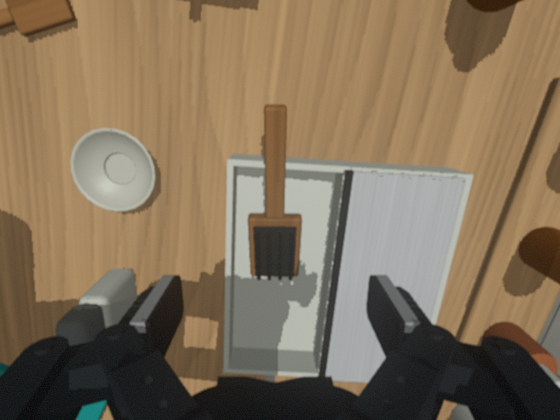

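Wrist view: handle runs from its end at (276,105) to the head junction at (275,214), with the head tip near (274,278). The handle is clear for a grasp.

```bash
python3 - <<'E'
from h import *
J=at("wrist",(275,214),.044);E=at("wrist",(276,105),.076);d=E-J
yaw=np.degrees(np.arctan2(-d[0],d[1]));print(J,E,np.linalg.norm(d),yaw,np.arcsin(d[2]/np.linalg.norm(d)))
G=J+d*25/115; n=tool(yaw,.3).apply([0,0,1]); G=G+n*.007;print("G",G)
T=G+n*.006;p,R=pose()
Rt=tool(yaw,.3);P=T-n*.07;print("tgt",T)
p,R=plan(p,R,P,Rt,70);p,R=plan(p,R,T,Rt,70,n=4)
E
```

```text
[0.5686 0.0726 0.044 ] [0.555  0.1783 0.076 ] 0.11128634084229452 7.349301827388796 0.2916641810606819
G [0.5654 0.0977 0.0443]
tgt [0.5651 0.0994 0.0385]
-4 0 29 -0 0.08 0 70; -6 0 28 -0 0.07 0 70; -8 0 28 -0 0.08 0 70; -10.6 0.4 27.2 -0.002 0.07 0.007 70
0 0 17 0 0 -0 70; 0 0 18 0 0 -0 70; 0 0 17 0 0 -0 70; 0.1 0 18 0 0 -0 70
```

Call:
{"fn": "play_rows", "kwargs": {"steps": "-4 0 29 0 0.08 0 42; -6 0 28 0 0.07 0 42; -8 0 28 0 0.08 0 42; -11 0 27 0 0.07 0.01 42; 0 0 0 0 0 0 42; 0 0 17 0 0 0 42; 0 0 18 0 0 0 42; 0 0 17 0 0 0 42; 0 0 18 0 0 0 42; 0 0 0 0 0 0 42; 0 0 0 0 0 0 42"}}

```text
clock: 4.22
tool_pos: [0.5651, 0.0998, 0.0394]
eef_rot: [-179.9, -17.1, 97.3]
force: [0.4, 0.7, 0.5]
width: 0.0423
grasp_force: 0.0
```

Call:
{"fn": "play_rows", "kwargs": {"steps": "0 0 0 0 0 0 10; 0 0 0 0 0 0 10; 0 0 0 0 0 0 10; 0 0 0 0 0 0 10; 0 0 0 0 0 0 10; 0 0 0 0 0 0 10"}}

```text
clock: 4.72
tool_pos: [0.5659, 0.0995, 0.0401]
eef_rot: [180.0, -17.1, 97.3]
force: [-0.2, -1.6, 6.7]
width: 0.0183
grasp_force: 60.6
```

```bash
python3 - <<'E'
from h import *
p,R=pose()
p,R=plan(p,R,p+[0,0,.045],R,10)
p,R=plan(p,R,[.573,.007,.085],tool(4.4),10,n=5)
p,R=plan(p,R,[.573,.007,.010],tool(4.4),10,n=5)
E
```

```text
7 0 -22 0 0 0 10; 6.3 0 -21 0 0 0 10
-18 -1 -5 -0 -0.06 0.01 10; -18 -1 -4 -0 -0.06 0.01 10; -18 -0 -4 -0 -0.06 0.01 10; -18 -1 -2 -0 -0.06 0.01 10; -19 0.2 -1.3 -0.007 -0.059 0.011 10
-0 -0 15 -0 0 -0 10; -0 -0 15 -0 0 -0 10; -0 -0 15 -0 0 -0 10; -0 -0 15 -0 0 -0 10; -0 -0 15 -0 0 -0 10
```

Call:
{"fn": "play_rows", "kwargs": {"steps": "7 0 -22 0 0 0 10; 6 0 -21 0 0 0 10; -18 -1 -5 0 -0.06 0.01 10; -18 -1 -4 0 -0.06 0.01 10; -18 0 -4 0 -0.06 0.01 10; -18 -1 -2 0 -0.06 0.01 10; -19 0 -1 -0.007 -0.06 0.01 10; 0 0 0 0 0 0 10; 0 0 0 0 0 0 10; 0 0 0 0 0 0 10"}}

```text
clock: 5.55
tool_pos: [0.572, 0.0077, 0.083]
eef_rot: [-179.8, -0.1, 94.5]
force: [-0.4, 0.5, -0.9]
width: 0.0184
grasp_force: 59.7
```

```bash
python3 - <<'E'
from h import *
p,R=pose();print(p,R.as_euler("xyz",degrees=True),status.state()["width"])
for c in("scene","top"):
    im=cams.get_image(c)
    if c=="scene":cv2.imwrite("pics/s2.png",cv2.resize(im[100:320,180:460,::-1],None,fx=2.8,fy=2.7))
    for t in("brush_head","brush_end"):
        for r in finder.spot_point(c,t)[:3]:print(c,t,round(r["confidence"],2),np.round(r["centre"]),at(c,r["centre"],p[2]+.005))
E
```

```text
[0.572  0.0077 0.083 ] [-179.8254   -0.0835   94.4638] 0.01835852417333498
scene brush_head 0.93 [185. 279.] [ 0.4151 -0.2961  0.088 ]
scene brush_head 0.71 [291. 242.] [ 0.5785 -0.0985  0.088 ]
scene brush_head 0.66 [270. 162.] [0.3895 0.1558 0.088 ]
scene brush_end 0.97 [140. 240.] [ 0.2473 -0.2455  0.088 ]
scene brush_end 0.78 [316. 190.] [0.558  0.1008 0.088 ]
scene brush_end 0.57 [232. 162.] [0.2898 0.1098 0.088 ]
top brush_head 0.76 [394. 269.] [ 0.3704 -0.235   0.088 ]
top brush_head 0.71 [329. 174.] [ 0.5745 -0.1062  0.088 ]
top brush_head 0.6 [176. 284.] [0.3508 0.2237 0.088 ]
top brush_end 0.93 [371. 351.] [ 0.2018 -0.1795  0.088 ]
top brush_end 0.84 [231. 183.] [0.5616 0.103  0.088 ]
```

View pics/s2.png

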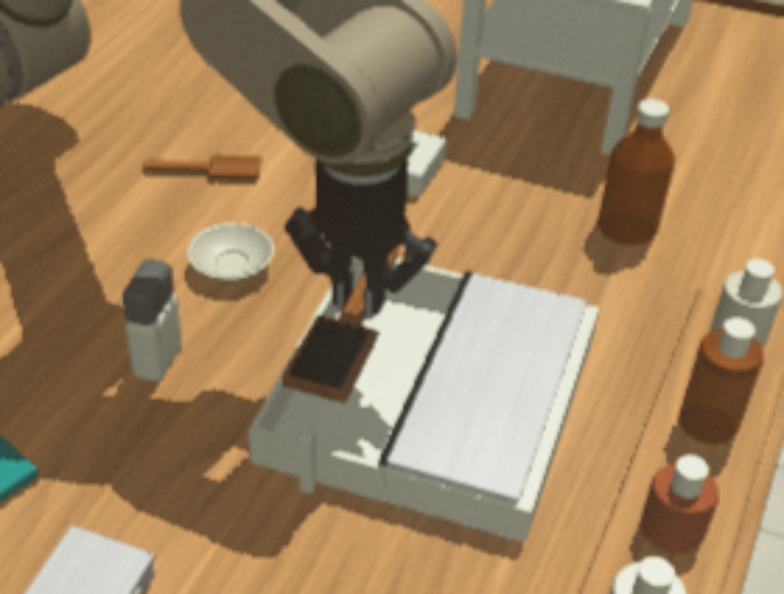

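The brush is held level over the tray, its head at crop (330,355) and its middle near the tray's centre. Lowering it now.

Call:
{"fn": "play_rows", "kwargs": {"steps": "0 4 18 0 0 0 10; 0 0 18 0 0 0 10; 0 0 18 0 0 0 10; 0 0 15 0 0 0 10; 0 0 4 0 0 0 10; 0 0 0 0 0 0 10; 0 0 0 0 0 0 10"}}

```text
clock: 6.43
tool_pos: [0.5761, 0.0075, 0.0101]
eef_rot: [-179.8, 0.0, 94.5]
force: [0.4, 0.0, -1.0]
width: 0.0181
grasp_force: 59.7
```

Call:
{"fn": "play_rows", "kwargs": {"steps": "0 0 0 0 0 0 22; 0 0 0 0 0 0 28; 0 0 0 0 0 0 38; 0 0 0 0 0 0 38; 0 0 0 0 0 0 38; 0 0 -10 0 0 0 38; 0 0 -25 0 0 0 38; 0 0 -35 0 0 0 38; 0 0 -35 0 0 0 38; 0 0 -35 0 0 0 38; 0 0 0 0 0 0 60"}}

```text
clock: 7.35
tool_pos: [0.5789, 0.0071, 0.1575]
eef_rot: [179.5, 0.2, 94.5]
force: [1.4, 0.6, -0.1]
width: 0.0489
grasp_force: 0.0
```

```bash
python3 - <<'E'
from h import *
p,R=pose();print(p,R.as_euler("xyz",degrees=True))
for c in("scene","top"):
    im=cams.get_image(c)
    for t,z in dict(brush_head=.012,brush_end=.012,toggle_tip=.11,cover_edge=.051).items():
        for r in finder.spot_point(c,t)[:3]:print(c,t,round(r["confidence"],2),np.round(r["centre"]),at(c,r["centre"],z))
im=cams.get_image("top");cv2.imwrite("pics/t3.png",cv2.resize(im[80:280,90:370,::-1],None,fx=2.8,fy=2.8))
p,R=plan(p,R,[.459,.325,.17],tool(0),60)
E
```

```text
[0.5789 0.0071 0.1575] [179.4752   0.2139  94.4705]
scene brush_head 0.94 [185. 282.] [ 0.3736 -0.2595  0.012 ]
scene brush_head 0.66 [292. 264.] [ 0.5814 -0.1009  0.012 ]
scene brush_head 0.63 [270. 161.] [0.3381 0.2441 0.012 ]
scene brush_end 0.8 [229. 160.] [0.2174 0.197  0.012 ]
scene brush_end 0.7 [138. 238.] [ 0.1758 -0.1947  0.012 ]
scene brush_end 0.67 [318. 211.] [0.5656 0.0993 0.012 ]
scene toggle_tip 0.26 [305. 238.] [ 0.611 -0.09   0.11 ]
scene cover_edge 0.91 [333. 236.] [ 0.6479 -0.003   0.051 ]
top brush_head 0.69 [324. 173.] [ 0.5895 -0.1047  0.012 ]
top brush_head 0.68 [173. 286.] [0.3396 0.2478 0.012 ]
top brush_end 0.97 [372. 354.] [ 0.1758 -0.1999  0.012 ]
top brush_end 0.95 [239. 183.] [0.5717 0.0937 0.012 ]
top toggle_tip 0.55 [129. 232.] [0.461  0.3137 0.11  ]
36 -11 -2 0 0 0.01 60; 36 -11 -2 0 0 0.01 60; 36 -11 -2 0 0 0.01 60; 36 -12 -1 0 0 0.01 60; 36 -12 -2 0 0 0.01 60; 36 -12 -1 0 0 0.01 60; 35 -12 -2 0 0 0.01 60; 36 -13 -1 0 0 0 60; 35.2 -13.2 -1.6 0.009 0.003 0.008 60
```

View pics/t3.png

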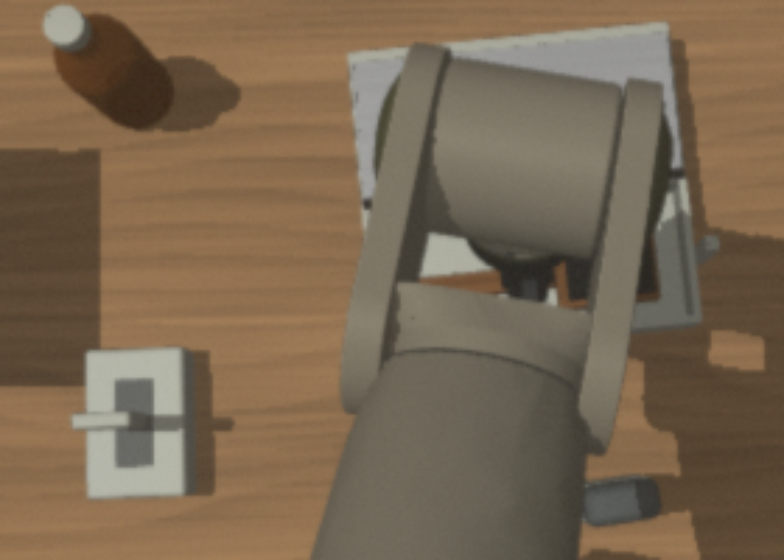

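The brush lies in the tray: end at (0.57,0.095) and head at (0.585,-0.103). The toggle's paddle is at about full-frame px (126,230). Moving above the switch.

Call:
{"fn": "play_rows", "kwargs": {"steps": "36 -11 -4 0 0 0.01 60; 36 -11 -4 0 0 0.01 60; 36 -11 -4 0 0 0.01 60; 36 -12 -1 0 0 0.01 60; 36 -12 0 0 0 0.01 60; 36 -12 0 0 0 0.01 60; 35 -12 0 0 0 0.01 60; 36 -13 0 0 0 0 60; 30 -13 0 0 0 0.01 60; 0 0 0 0 0 0 60; 0 0 0 0 0 0 60"}}

```text
clock: 8.82
tool_pos: [0.4561, 0.3214, 0.1627]
eef_rot: [-179.8, 0.0, 90.1]
force: [0.2, -0.9, 0.4]
width: 0.0597
grasp_force: 0.0
```

```bash
python3 - <<'E'
from h import *
p,R=pose();print(p,R.as_euler("xyz",degrees=True))
im=cams.get_image("wrist");cv2.imwrite("pics/w4.png",im[...,::-1])
for t,z in dict(toggle_tip=.11,switch=0).items():
    for r in finder.spot_point("wrist",t)[:2]:print(t,round(r["confidence"],2),np.round(r["centre"]),at("wrist",r["centre"],z))
print(cams.get_image("top").shape)
for t,z in dict(marker=.0,cover_edge=.051,brush_head=.012,brush_end=.012,dryer=0).items():
    for r in finder.spot_point("top",t)[:3]:print(t,round(r["confidence"],2),np.round(r["centre"],1),at("top",r["centre"],z))
im=cams.get_image("top");cv2.imwrite("pics/t4.png",cv2.resize(im[80:220,200:360,::-1],None,fx=5,fy=4.2))
E
```

```text
[0.4561 0.3214 0.1627] [-179.8143    0.0496   90.0551]
toggle_tip 0.66 [292. 240.] [0.4687 0.3189 0.11  ]
switch 0.57 [283. 199.] [0.4648 0.3166 0.    ]
(420, 560, 3)
marker 0.64 [278.1 149.5] [0.6503 0.0005 0.    ]
marker 0.55 [340.1 176.3] [ 0.5829 -0.1437  0.    ]
marker 0.24 [281.4 178.3] [ 0.5816 -0.0055  0.    ]
cover_edge 0.61 [274.7 149.2] [0.6398 0.0088 0.051 ]
brush_head 0.74 [171.8 287.8] [0.335  0.2506 0.012 ]
brush_head 0.63 [394.2 268.5] [ 0.3653 -0.258   0.012 ]
brush_head 0.56 [324.1 176.1] [ 0.5825 -0.1045  0.012 ]
brush_end 0.97 [368.5 352.9] [ 0.1778 -0.1914  0.012 ]
brush_end 0.61 [193.5 336.8] [0.2242 0.2026 0.012 ]
brush_end 0.58 [237.8 182.1] [0.5734 0.096  0.012 ]
dryer 0.96 [278.7 176.1] [0.5869 0.0007 0.    ]
```

View pics/w4.png

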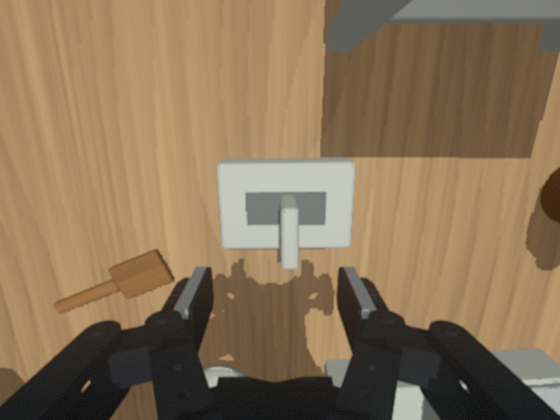

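View pics/t4.png

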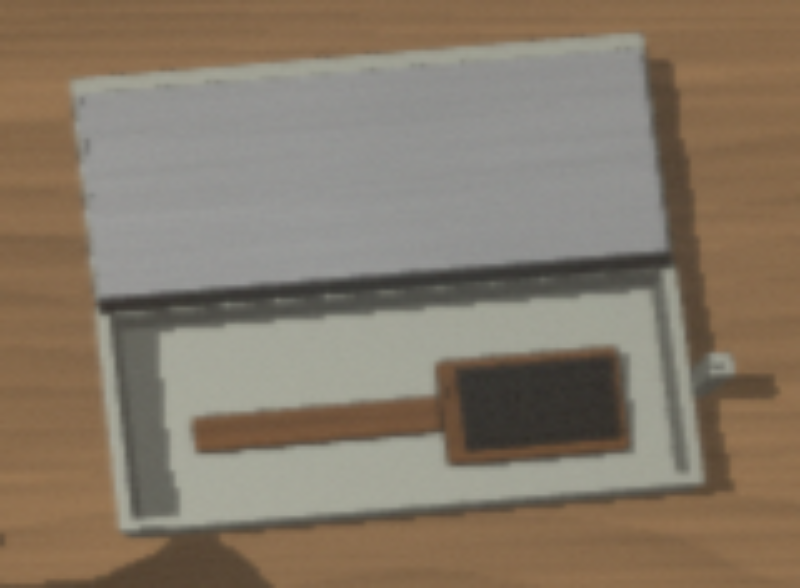

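The brush lies entirely inside the tray (crop x 190–630). The marker's top is at crop (720,363), and the paddle sits between the open fingers at wrist px (289,195–268). Next I'll set the frame, and build a lip tracker on the top view.

```bash
cat >> h.py <<'E'
def lip(yaw,D,show=False):
    im=cams.get_image("top").astype(np.float32).mean(2);c,s=np.cos(yaw),np.sin(yaw)
    xs=np.arange(-.06,.075,.0005);res=[]
    for y0,y1 in((.03,.06),(.06,.09),(.09,.115)):
        ys=np.linspace(y0,y1,15);uv=np.array([[proj("top",[D[0]+c*x-s*y,D[1]+s*x+c*y,.0525]) for y in ys] for x in xs],np.float32)
        m=cv2.remap(im,uv[...,0],uv[...,1],cv2.INTER_LINEAR).mean(1)
        i=m.argmin();t=(m[i]+m[max(i-24,0)])/2 ;j=i
        while j>0 and m[j]<t:j-=1
        res.append((xs[i],xs[j],m[i]))
    return np.array(res)
E
python3 - <<'E'
from h import *
f=lambda u,v:(200+u/5,80+v/4.2)
F1,F2=at("top",f(122,532),.045),at("top",f(703,482),.045)
L1,L2=at("top",f(100,308),.051),at("top",f(670,264),.051)
for a,b in((F1,F2),(L1,L2)):
    d=a-b;print(a,b,np.degrees(np.arctan2(-d[0],d[1])),np.linalg.norm(d))
yaw=np.mean([np.arctan2(-(a-b)[0],(a-b)[1]) for a,b in((F1,F2),(L1,L2))])
ex=np.array([np.cos(yaw),np.sin(yaw)])
M=at("top",f(720,363),.075)[:2];fr=((F1+F2)/2)[:2];Lm=((L1+L2)/2)[:2]
Lx,Fx,Mx=ex@Lm,ex@fr,ex@M
print("lip-front",Lx-Fx,"exp .118; marker in dryer from lip",.057+Mx-Lx,"from front",Mx-Fx-.061)
D=Lm-.057*ex;print("D",D,yaw)
np.save("D.npy",[*D,yaw]);print(lip(yaw,D))
cams.get_image("scene")
for c,z in(("scene",0),):
    for r in finder.spot_point(c,"marker")[:1]:print(ex@at(c,r["centre"],z)[:2]-ex@D)
    for r in finder.regions_of(c,"marker")[:1]:print(r["box"])
E
```

```text
[0.5143 0.124  0.045 ] [ 0.5345 -0.1358  0.045 ] 4.445253913875041 0.2606101352074328
[0.6334 0.1311 0.051 ] [ 0.651  -0.1243  0.051 ] 3.941091268269918 0.2559367882908896
lip-front 0.11815391666110342 exp .118; marker in dryer from lip -0.0026243175736790914 from front -0.002470400912575721
D [ 0.5854 -0.0008] 0.07318466781859655Traceback (most recent call last):
  File "<stdin>", line 13, in <module>
  File "h.py", line 33, in lip
    ys=np.linspace(y0,y1,15);uv=np.array([[proj("top",[D[0]+c*x-s*y,D[1]+s*x+c*y,.0525]) for y in ys] for x in xs],np.float32)
                                           ~~~~^^^^^^^^^^^^^^^^^^^^^^^^^^^^^^^^^^^^^^^^^
  File "h.py", line 9, in proj
    p=cams.camera_params(cam);K=np.array(p["camera_matrix"]);T=np.array(p["world_to_cam"])
ValueError: time passes only in moves, steps and waits
```

```bash
python3 - <<'E'
s=open("h.py").read()
s=s.replace('for y in ys] for x in xs],np.float32)','for y in ys] for x in xs],np.float32)').replace('    xs=np.arange','    prm=cams.camera_params("top");Q=np.array(prm["camera_matrix"])@np.array(prm["world_to_cam"])[:3]\n    pj=lambda P:(lambda q:q[:2]/q[2])(Q@np.array([*P,1]))\n    xs=np.arange').replace('[[proj("top",[','[[pj([')
open("h.py","w").write(s)
E
python3 - <<'E'
from h import *
*D,yaw=np.load("D.npy");print(lip(yaw,D),status.state()["clock"])
E
```

```text
[[ 0.059   0.056  56.0466]
 [ 0.059   0.056  54.6463]
 [ 0.059   0.056  53.2738]] 9.4167
```

Call:
{"fn": "play_rows", "kwargs": {"steps": "0 0 30 0 0 0 60; 0 0 30 0 0 0 60; 0 0 27 0 0 0 60; 0 0 0 0 0 0 60; 0 0 0 0 0 0 60"}}

```text
clock: 9.83
tool_pos: [0.4564, 0.32, 0.0757]
eef_rot: [-179.7, 0.1, 89.9]
force: [-0.1, -0.2, 0.5]
width: 0.0602
grasp_force: 0.0
```

Call:
{"fn": "play_rows", "kwargs": {"steps": "0 -15 0 0 0 0 60; 0 -9 0 0 0 0 60; 0 -7 0 0 0 0 60; 0 0 0 0 0 0 60; 0 0 0 0 0 0 60"}}

```text
clock: 10.25
tool_pos: [0.4269, 0.3206, 0.0778]
eef_rot: [179.9, -0.0, 89.9]
force: [3.8, -1.0, 5.9]
width: 0.0602
grasp_force: 2.6
```

```bash
python3 - <<'E'
from h import *
*D,yaw=np.load("D.npy");print(lip(yaw,D)[:,1],status.state()["clock"],status.state()["force"])
E
```

```text
[0.046 0.046 0.047] 10.3 [ 3.9905 -0.2332  3.8861]
```

Call:
{"fn": "play_rows", "kwargs": {"steps": "0 -8 0 0 0 0 60; 0 0 0 0 0 0 60; 0 0 0 0 0 0 60"}}

```text
clock: 10.55
tool_pos: [0.4191, 0.3206, 0.077]
eef_rot: [180.0, -0.0, 89.9]
force: [6.5, -0.7, 2.0]
width: 0.06
grasp_force: 3.5
```

```bash
python3 - <<'E'
from h import *
*D,yaw=np.load("D.npy");print(lip(yaw,D)[:,1],status.state()["clock"],status.state()["force"],status.state()["tool_pos"])
E
```

```text
[0.0425 0.0425 0.042 ] 10.6 [ 6.6106 -0.5008  3.4331] [0.4193 0.3206 0.077 ]
```

Call:
{"fn": "play_rows", "kwargs": {"steps": "0 -5 0 0 0 0 60; 0 0 0 0 0 0 60; 0 0 0 0 0 0 60; 0 0 0 0 0 0 60"}}

```text
clock: 10.93
tool_pos: [0.4159, 0.3207, 0.0773]
eef_rot: [179.8, -0.1, 89.9]
force: [11.9, -0.5, 0.6]
width: 0.06
grasp_force: 5.5
```

```bash
python3 - <<'E'
from h import *
*D,yaw=np.load("D.npy");print(lip(yaw,D)[:,1],status.state()["clock"],status.state()["force"],status.state()["tool_pos"])
r=finder.spot_point("top","toggle_tip");print([(x["confidence"],x["centre"],at("top",x["centre"],.105)) for x in r[:1]])
print(lip(yaw,D)[:,1])
E
```

```text
[0.0275 0.028  0.028 ] 10.9833 [11.918  -1.2495  0.8131] [0.4159 0.3207 0.0773]
[(0.53, [128.2, 245.9], array([0.4331, 0.3163, 0.105 ]))]
[0.024  0.024  0.0245]
```

Call:
{"fn": "play_rows", "kwargs": {"steps": "0 0 0 0 0 0 60; 0 0 0 0 0 0 60; 0 0 0 0 0 0 60; 0 0 0 0 0 0 60; 0 0 0 0 0 0 60; 0 18 0 0 0 0 60; 0 18 0 0 0 0 60; 0 5 0 0 0 0 60; 0 0 0 0 0 0 60; 0 0 0 0 0 0 60; 0 0 0 0 0 0 60"}}

```text
clock: 12.0
tool_pos: [0.4524, 0.3201, 0.0758]
eef_rot: [-179.7, 0.1, 89.9]
force: [0.1, 0.4, 0.9]
width: 0.0601
grasp_force: 0.0
```

```bash
python3 - <<'E'
from h import *
*D,yaw=np.load("D.npy");s=status.state();print(lip(yaw,D),s["clock"],s["force"],s["tool_pos"])
print(lip(yaw,D)[:,1])
E
```

```text
[[ 0.009   0.005  56.7961]
 [ 0.009   0.005  55.4632]
 [ 0.009   0.004  54.2822]] 12.0 [0.0544 0.434  0.8754] [0.4524 0.3201 0.0758]
[0.0055 0.005  0.0045]
```

Call:
{"fn": "play_rows", "kwargs": {"steps": "0 -18 0 0 0 0 60; 0 -12 0 0 0 0 60; 0 0 0 0 0 0 60"}}

```text
clock: 12.35
tool_pos: [0.4225, 0.3204, 0.0766]
eef_rot: [-179.9, 0.0, 89.9]
force: [4.2, -0.4, 1.9]
width: 0.0603
grasp_force: 2.4
```

```bash
python3 - <<'E'
from h import *
*D,yaw=np.load("D.npy");s=status.state();print(lip(yaw,D)[:,1],s["clock"],s["force"],s["tool_pos"])
E
```

```text
[0.0045 0.0045 0.003 ] 12.35 [ 4.1641 -0.393   1.8872] [0.4225 0.3204 0.0766]
```

Call:
{"fn": "play_rows", "kwargs": {"steps": "0 0 0 0 0 0 60; 0 0 0 0 0 0 60; 0 0 0 0 0 0 60"}}

```text
clock: 12.65
tool_pos: [0.4249, 0.3204, 0.0767]
eef_rot: [-180.0, -0.0, 89.9]
force: [3.8, -0.5, 5.3]
width: 0.0599
grasp_force: 2.7
```

```bash
python3 - <<'E'
from h import *
*D,yaw=np.load("D.npy");s=status.state();print(lip(yaw,D)[:,1],s["clock"],s["force"],s["tool_pos"])
E
```

```text
[ 0.     -0.0005 -0.0015] 12.65 [ 3.7922 -0.5499  5.3428] [0.4249 0.3204 0.0767]
```

Nearly there, so I'll release now and let it coast.

Call:
{"fn": "play_rows", "kwargs": {"steps": "0 15 0 0 0 0 60; 0 18 0 0 0 0 60; 0 0 0 0 0 0 60; 0 0 0 0 0 0 60; 0 0 -20 0 0 0 60; 0 0 -35 0 0 0 60; 0 0 -40 0 0 0 60; 0 0 -20 0 0 0 60; 0 0 0 0 0 0 60; 0 0 0 0 0 0 60; 0 0 0 0 0 0 60"}}

```text
clock: 13.62
tool_pos: [0.4557, 0.3199, 0.1896]
eef_rot: [-179.7, 0.1, 89.9]
force: [-0.0, 0.7, -1.3]
width: 0.0599
grasp_force: 0.0
```

```bash
python3 - <<'E'
from h import *
*D,yaw=np.load("D.npy");s=status.state();print(lip(yaw,D)[:,1],s["clock"],s["force"],s["tool_pos"])
r=finder.spot_point("top","toggle_tip");print([(x["confidence"],x["centre"],at("top",x["centre"],.11)) for x in r[:1]])
a=cams.get_image("top")[90:220,200:360,::-1];b=cams.get_image("scene")[150:330,220:440,::-1]
cv2.imwrite("pics/f.png",np.hstack([cv2.resize(a,(400,400)),cv2.resize(b,(400,400))]))
E
```

```text
[-0.009  -0.0085 -0.0045] 13.6167 [-0.0263  0.7112 -1.3415] [0.4557 0.3199 0.1896]
[(0.47, [129.2, 231.4], array([0.4628, 0.3124, 0.11  ]))]
```

View pics/f.png

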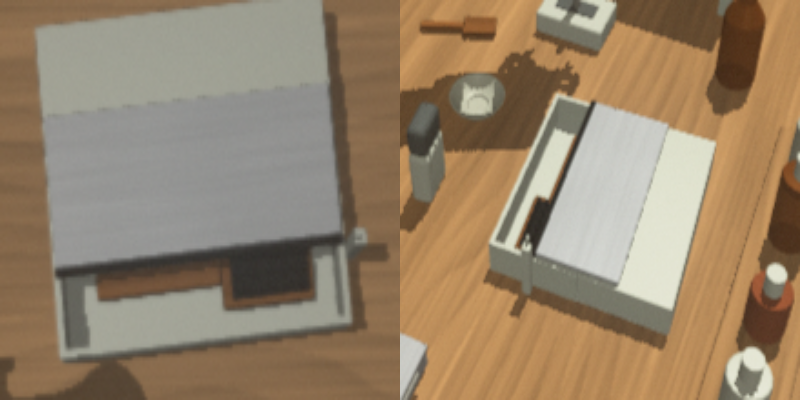

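The cover stands with its lip at panel (57,273)–(342,241), its back edge at (45,115)–(328,84), and the marker's top at (358,237). Brush in tray. Measuring the offset.

```bash
python3 - <<'E'
from h import *
*D,yaw=np.load("D.npy");ex=np.array([np.cos(yaw),np.sin(yaw)])
f=lambda u,v:(200+u*.4,90+v*.325)
X=lambda uv,z:ex@(at("top",uv,z)[:2]-D)
print("lip",X(f(57,273),.051),X(f(342,241),.051),"back",X(f(45,115),.0535)-.118,X(f(328,84),.0535)-.118,"marker",X(f(358,237),.075),X((344,166.4),.075))
im=cams.get_image("top").mean(2)
for y in(-.11,.105,.115,.122):
    ey=np.array([-ex[1],ex[0]]);xs=np.arange(-.03,.03,.001)
    prm=cams.camera_params("top");Q=np.array(prm["camera_matrix"])@np.array(prm["world_to_cam"])[:3]
    P=np.array([[*(np.array(D)+x*ex+y*ey),.0525,1] for x in xs])@Q.T;uv=(P[:,:2]/P[:,2:]).astype(np.float32)
    m=cv2.remap(im.astype(np.float32),uv[:,:1],uv[:,1:],1).ravel();print(y,m[::2].astype(int))
cams.get_image("scene")
for c in("scene",):
    for t,z in(("cover_edge",.051),("marker",0)):
        for r in finder.spot_point(c,t)[:2]:q=at(c,r["centre"],z)[:2]-D;print(c,t,r["confidence"],q@ex,q@ey)
E
```

```text
lip 9.085640703899306e-05 -0.00141041030184684 back -0.0020921683662515206 -0.0037409766625025043 marker -0.003755015387503248 -0.0025620346269397236
-0.11 [154 154 153 154 154 154 154 155 154 149 131 102  96  90  67  53  53  72
 107 140 143 142 144 142 143 144 144 144 144 143]
0.105 [143 143 140 136 133 130 127 124 120 112 101  97  93  79  61  51  60  91
 137 149 150 151 151 149 150 152 152 151 150 150]
0.115 [ 97  97  96  95  96  97  97  97  97  97  97  97  95  86  57  50  58  88
 127 149 151 151 152 151 151 152 152 151 150 150]
0.122 [ 81  79  81  81  82  81  83  85  84  83  81  81  80  70  57  52  60  85
 124 151 151 151 152 151 150 151 151 152 150 148]
scene cover_edge 0.72 0.0002444933259310269 -0.006101202406500444
scene marker 0.55 -0.014372750994985337 -0.13543562239210435
scene marker 0.55 0.005482511556743006 0.001662351554033939
```

```bash
python3 - <<'E'
from h import *
*D,yaw=np.load("D.npy");c,s=np.cos(yaw),np.sin(yaw);S=12
out=[]
for cam,(u0,v0) in(("top",(324,150)),("scene",(268,240))):
    im=cams.get_image(cam)[v0:v0+48,u0:u0+33,::-1];im=cv2.resize(im,None,fx=S,fy=S,interpolation=cv2.INTER_NEAREST)
    for mx,col in((-.003,(0,0,255)),(-.013,(255,0,0))):
        for z in(0,.075):
            pts=[proj(cam,[D[0]+c*(mx+a)-s*(-.14+b),D[1]+s*(mx+a)+c*(-.14+b),z]) for a,b in((-.006,-.006),(.006,-.006),(.006,.006),(-.006,.006))]
            q=((np.array(pts)+.5-[u0,v0])*S).astype(np.int32);cv2.polylines(im,[q],True,col,1)
    out.append(im)
cv2.imwrite("pics/m.png",np.hstack(out))
E
```

```text
(no output)
```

View pics/m.png

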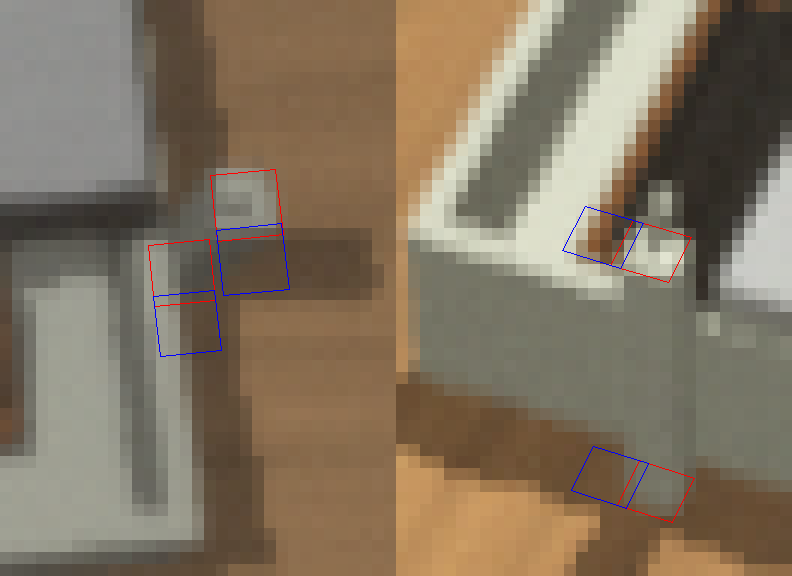

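The red outline (marker at dryer x = -3 mm) fits the post in both views, and the cover edge is at about -2 mm, well within the 8 mm tolerance. Handing in.

```bash
python3 -c "
from rig import workorder
print(workorder.close_job())"
```

```text
the job is handed in; nothing more can be done
None
```

The job is handed in: the brush lies in the tray, and I released the toggle with the cover's front edge measured about 1–2 mm from the marker line; no verdict came back.

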